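# Hold the long injector against the sprung stop for clamping

## Task

Lift the one long injector out of the parts turntable and lay it in the two vees of the clamping fixture with its nozzle in the slot of the sprung fork stop, then press it along the vees against the stop with a steady 12 newtons (anything between 8 and 16 will do) so that the fitter can close the strap over it. Keep that push on for a few seconds without driving the stop to the end of its travel, and finish while still holding: the fingers stay on the injector and keep pushing when your program ends. Leave all the other parts and tools where they are.

Things in the scene. Friction and masses are not known exactly. Their poses are not given: they have to be found in the camera images.
- long_injector: the long steel injector, 180 mm overall, about 0.4 kg, round all over, lying level in one of the turntable's three rests. Origin on its centre line near its centre of mass, x towards the nozzle. Along x in mm: head 26 across with olive rubber cap -90 to -55; plain body 22 across -55 to +50 (grip at 0); union nut 24 across +50 to +74, whose flat front is the shoulder; nozzle 6 across +74 to +90
- long_injector_tip (a point): the tip of the long injector's nozzle, on its centre line, 90 mm from its origin
- short_injector_a: bystander: a short injector, 134 mm overall (cap end at -68 mm, nozzle tip at +66 mm), otherwise like the long one, in another rest of the turntable. Origin on its centre line midway along its body
- short_injector_b: bystander: the other short injector, the same as the first, in the remaining rest
- turntable: black cast turntable 372 mm across, origin at the middle of its foot on the bench. Platter floor 42 mm up, rim top 60 mm. It can turn stiffly but need not. Three injector rests along its x axis, centred at x = 45, y = -75, 0, +75 mm, all nozzles to +x. A rest is two vee ribs 10 mm thick, 26 mm before and behind the injector's origin (42 mm free between); injector centre lines 68 mm above the bench
- inlet_connector: bystander: brass inlet connector, 40 mm high, standing in a turntable compartment; origin at its underside
- spring_retainer: bystander: steel spring retainer, a stepped disc 34 mm across and 13 mm high, in a turntable compartment; origin at its underside
- pressure_pin: bystander: polished steel pressure pin, 14 mm across and 56 mm long, lying between two ribs in a turntable compartment; origin at its centre
- fixture: clamping fixture bolted to the bench: base plate 210 x 76 x 15 mm, two vee blocks, sprung stop at its +x end, strap clamp open to its -y side. Origin on the bench below the midpoint of the vees, x along the vees towards the stop. Vee blocks 12 mm thick, 40 mm wide, 43 mm high, centred at x = -36 and +36 mm (60 mm free between for the fingers); nothing on it is higher than 61 mm
- vee_axis (a point): point midway between the vee blocks on the line where the centre of a 22 mm body lies when it rests in both vees: 45 mm above the bench, 30 mm above the base plate; axes as the fixture's. The long injector rests well in both vees while its origin is -10 to +15 mm along x from here
- stop_face (a point): point on the vee centre line in the fork's face that looks at the vees; moves with the stop. Free, it is 70 mm along x from vee_axis (the long injector's shoulder touches with its origin 4 mm short of vee_axis). Travel from free ends at 14 mm; springs push back 1.5 N per mm, no preload: 12 N is 8 mm, 8 N 5.3, 16 N 10.7. The injector also rubs in the vees by up to 5 N, felt at the hand
- spanner: bystander: open-ended spanner 190 mm long lying flat on the bench
- grease_can: bystander: grey can 62 mm across, 85 mm high, standing on the bench
- brush: bystander: cleaning brush 170 mm long lying on the bench
- fork_stop: the sprung fork stop: upright steel plate 8 mm thick, 52 mm wide, top 61 mm above the bench, with a slot for the nozzle 16 mm wide, open at the top, its bottom 10 mm below the vee centre line. It slides along the fixture's x on two sprung pins whose tails come out at the back as it is pressed. Its origin is the fixture's while free and moves with it

How it is judged:
By the outcome, as a careful person would: the job done as asked, in the order asked, and still so for the second after the job is handed in, while the arm keeps its last pose, push and grip.
It also fails if it takes over 61 s, if anything falls off the work surface, if the arm or the gripper's body presses on something with over 40 N, if the wrist force passes 120 N, or if a joint passes its speed limit or range.

## Robot

A 6-joint arm with a two-finger parallel gripper is mounted at the origin on the work surface. World frame = base frame: x ahead of the robot, y to its left, z up, the work surface at z = 0. Lengths are in m, angles in rad, forces in N, time in s.
With the tool pointing down it reaches from about 0.275 to 0.75 m from the base axis. Payload 10.2 kg.
Tool frame: the origin (TCP) lies midway between the tips of the shut fingers; the grasp point (between the pads) lies 19 mm behind it (env.hold_point_z is the distance from the TCP to the grasp point, in m); z points along the fingers, y is the line along which they close (so a half turn about z gives the same grasp; the last joint's range is limited). The gripper opens to 85 mm and grips with 20 to 120 N. Pads are 22 mm wide; open, the fingers measure 114 mm over their backs; the gripper's body (76 mm by 85 mm) begins 54 mm behind the grasp point. The pads swing forward as they close: fully open they stand 13 mm farther back than shut.
Start: joints at [-1.48, 0.313, 1.498, -0, 1.331, -0.223], TCP at [0.162, -0.499, 0.198] pointing down, gripper open.
Joint ranges: [-2.94, 2.94], [-0.97, 2.17], [0.19, 2.56], [-1.23, 4.37], [0.02, 3.11], [-2.88, 2.88]. Speed limits (rad/s): [2.39, 2.39, 3.01, 3.14, 3.14, 3.14].

## Interface

Orientations are given as a unit quaternion [x, y, z, w].
In Python, from bench import env, kinematics, monitor, eyes, job gives the robot as it stands. The module is installed in compiled form; this text tells all that it offers. Calls block until the motion is done:
- env.reach(position, orientation): joint-space move of the TCP to a pose.
- env.movel(position, velocity=0.15, frame=None, guard=None): straight line of the TCP; frame=None keeps the orientation; velocity is the mean speed in m/s. With guard (N) it stops when the force on the tool has changed by that much, and returns True; else False.
- env.set_joints(angles): joint-space move.
- env.release() and env.close_gripper(effort=None): open the fingers fully, or close them until they stop; effort is the grip in N (None keeps the last).
- env.hold(seconds).
- kinematics.ik(position, orientation): joint angles nearest the present ones, or None.
- monitor.sense(): the state.
- eyes.grab_frame(name): name is "scene" or "top" or "wrist"; returns a dict with "frame" (400x640x3 uint8, red, green, blue), "mtx" (3x3 intrinsics, pixels), "view" (4x4, takes a point from world to camera coordinates). Camera axes: x right, y down, z forward; pixel columns grow to the right and rows downward; lengths in m; the calibration is good to about 2 mm. A picture is of the moment at which its call begins. There is no depth.
A pose or a line that the arm cannot do raises env.MotionError and nothing moves.
- job.hand_in(): hands the job in; it is judged then, once.
The state is a dict: "clock": time; "joints": joint angles; "qvel": joint speeds; "joint_efforts": joint torques, N m; "position": TCP position; "ee_rot": TCP orientation; "contact_force": force on the tool from outside, world axes, zero at the start; "ft_torque": the same for the moment, N m; "finger_gap": opening from 0.0 (shut) to 1.0 (fully open); "gripper_force": force on a finger pad.
Only numpy, scipy, OpenCV 4.12 (cv2) and the standard library are available. Lean on these libraries where they do the work, as an engineer would, in place of code of your own. Each camera call takes 0.05 s, during which the arm holds its last target. There are 200 camera calls.

## Working session

There is one attempt and no reset: what is moved stays moved. The work goes in short steps, each a Python script; the robot and the scene stay as the last script left them, time stands still between calls to the robot, and variables do not carry over. Pictures are saved under pics/ and viewed, at most 10 in all, crops included, and the job is handed in when it is done.

```bash
mkdir -p pics; ls
cat > h.py <<'E'
import numpy as np, cv2
from bench import env, kinematics, monitor, eyes, job
def snap(name, fn):
    f=eyes.grab_frame(name); np.savez('pics/'+fn+'.npz',**f)
    cv2.imwrite('pics/'+fn+'.png',cv2.cvtColor(f['frame'],cv2.COLOR_RGB2BGR)); return f
def load(fn): return dict(np.load('pics/'+fn+'.npz'))
def ray(f,uv,z):
    """pixel -> world point on plane height z"""
    V=np.array(f['view']); R,t=V[:3,:3],V[:3,3]; c=-R.T@t
    d=R.T@np.linalg.solve(np.array(f['mtx']),[uv[0],uv[1],1.]); return c+d*(z-c[2])/d[2]
def pix(f,p):
    V=np.array(f['view']); q=np.array(f['mtx'])@(V[:3,:3]@np.asarray(p)+V[:3,3]); return q[:2]/q[2]
E
python3 - <<'E'
from h import *
for n in ("scene","top"):
    f=snap(n,n+"0"); V=f['view']; print(n, np.round(-V[:3,:3].T@V[:3,3],3), np.round(f['mtx'][0],1))
s=monitor.sense(); print(s['clock'],s['contact_force'],s['finger_gap'],env.hold_point_z)
E
```

```text
pics
scene [1.413e+00 1.000e-03 6.540e-01] [457.2   0.  310.8]
top [0.488 0.016 1.076] [456.9   0.  318.4]
0.1 [ 1.33510003 -0.07277887 -0.07669411] 1.0041002370025727 0.0187
```

View pics/top0.png

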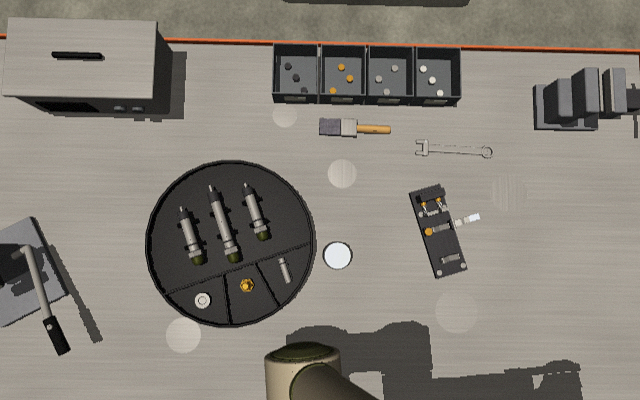

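View pics/scene0.png

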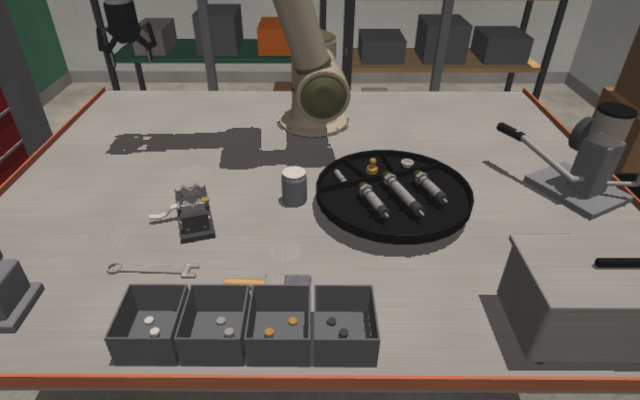

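The top view shows the long injector in the middle rest, nozzle at about (211,185) and cap at about (235,260). The fixture is centred near (438,231), with its stop at the upper end (425,190). The scene view agrees with this. I'll enlarge both.

Run:
```python
from h import *
f=load('top0'); im=cv2.cvtColor(f['frame'],cv2.COLOR_RGB2BGR)
a=im[170:290,170:270]; b=im[170:290,400:500]
c=np.hstack([cv2.resize(x,None,fx=4,fy=4,interpolation=cv2.INTER_CUBIC) for x in (a,b)])
cv2.imwrite('pics/crop1.png',np.clip(c.astype(float)*1.6,0,255).astype(np.uint8))
# turntable: dark disc -> centre of rim ; fixture base: dark blob -> minAreaRect
g=cv2.cvtColor(im,cv2.COLOR_BGR2GRAY); m=(g<75).astype(np.uint8)
m=cv2.morphologyEx(m,cv2.MORPH_CLOSE,np.ones((5,5)))
for (x0,y0,x1,y1),z in (((135,150,325,335),.06),((400,175,480,285),.015)):
    s=np.zeros_like(m); s[y0:y1,x0:x1]=m[y0:y1,x0:x1]
    k=max(cv2.findContours(s,cv2.RETR_EXTERNAL,cv2.CHAIN_APPROX_NONE)[0],key=cv2.contourArea)
    h=cv2.convexHull(k)
    w=np.array([ray(f,p,z)[:2] for p in h[:,0].astype(float)],np.float32)*1000
    print(cv2.minAreaRect(w), cv2.fitEllipse(w))
# injector: bright pixels in a band about the middle rest
s=np.zeros_like(g); cv2.line(s,(211,184),(235,262),255,16)
ys,xs=np.where((s>0)&(g>75))
w=np.array([ray(f,(x,y),.068)[:2] for x,y in zip(xs,ys)],np.float32)
vx,vy,cx,cy=cv2.fitLine(w,cv2.DIST_HUBER,0,.01,.01).ravel(); d=np.array([vx,vy]); d*=np.sign(vx)
t=(w-[cx,cy])@d; print('inj',d,np.degrees(np.arctan2(d[1],d[0])),(cx,cy),t.min(),t.max(),len(t))
for uv in ((211,184),(235,262)): print(ray(f,uv,.068))
```

```text
((491.00762939453125, 188.86734008789062), (372.7932434082031, 367.7279968261719), 52.70352554321289) ((492.3310546875, 188.3563690185547), (367.0665283203125, 376.7645568847656), 178.6857452392578)
((526.8026733398438, -286.70849609375), (208.06822204589844, 83.52803802490234), 17.46807289123535) ((525.2039184570312, -286.04583740234375), (135.58834838867188, 233.0333709716797), 107.35407257080078)
inj [0.9404058  0.34005427] 19.88018 (np.float32(0.52504486), np.float32(0.20425665)) -0.07172659 0.098071545 525
[0.61948201 0.23356586 0.068     ]
[0.44914153 0.17488185 0.068     ]
```

View pics/crop1.png

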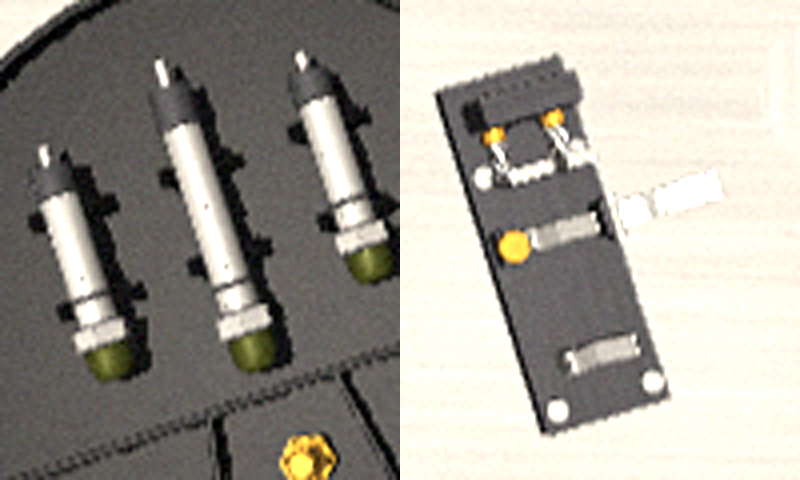

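```bash
cat >> h.py <<'E'
from scipy.spatial.transform import Rotation as Rn
def quat(deg):
    a=np.radians(deg); x=np.array([np.cos(a),np.sin(a),0]); z=np.array([0,0,-1.])
    return Rn.from_matrix(np.c_[x,np.cross(z,x),z]).as_quat()
E
python3 - <<'E'
from h import *
f=load('top0')
tip,cap=ray(f,(210,185.5),.068),ray(f,(234.25,262),.068)
d=(tip-cap)[:2]; print('inj',tip,cap,np.linalg.norm(d),np.degrees(np.arctan2(d[1],d[0])),(tip+cap)/2)
v1,v2=ray(f,(441.25,227.75),.040),ray(f,(450.75,258),.040)
d=(v1-v2)[:2]; print('fix',v1,v2,np.linalg.norm(d),np.degrees(np.arctan2(d[1],d[0])),(v1+v2)/2)
s=monitor.sense(); print(Rn.from_quat(s['ee_rot']).as_matrix().round(2))
c=(v1+v2)/2
for p in (c,(tip+cap)/2):
    for a in (18,198): 
        j=kinematics.ik([p[0],p[1],.2],quat(a)); print(a,None if j is None else np.round(j,2))
E
```

```text
inj [0.61609608 0.23563736 0.068     ] [0.44911858 0.17650933 0.068     ] 0.17713726374587677 19.49944925913664 [0.53260733 0.20607334 0.068     ]
fix [ 0.53198852 -0.28637532  0.04      ] [ 0.46389363 -0.30714721  0.04      ] 0.071192594693327 16.963972131314545 [ 0.49794108 -0.29676127  0.04      ]
[[ 0.95  0.31 -0.  ]
 [ 0.31 -0.95  0.  ]
 [ 0.   -0.   -1.  ]]
18 [-0.74  0.43  1.32 -0.    1.39  0.52]
198 [-0.74  0.43  1.32 -0.    1.39 -2.62]
18 [ 0.16  0.41  1.35 -0.    1.38  1.42]
198 [ 0.16  0.41  1.35 -0.    1.38 -1.72]
```

Run:
```python
from h import *
env.reach([.498,-.297,.22],quat(17.2)); f=snap('wrist','w_fix'); V=f['view']; print(monitor.sense()['clock'],monitor.sense()['position'],-V[:3,:3].T@V[:3,3])
env.reach([.5326,.206,.20],quat(19.5)); g=snap('wrist','w_inj'); print(monitor.sense()['clock'],monitor.sense()['position'])
im=np.hstack([cv2.resize(x['frame'],(400,250),interpolation=cv2.INTER_AREA) for x in (f,g)])
cv2.imwrite('pics/w1.png',im[:,:,::-1])
print(pix(f,[.498,-.297,.045]),pix(g,[.5326,.206,.068]))
```

```text
1.6083 [ 0.49731992 -0.29795434  0.21993886] [ 0.57114051 -0.27562045  0.39522479]
3.4917 [0.53299635 0.20510809 0.1999841 ]
[319.01462989 162.17318644] [318.5262316  172.95829556]
```

View pics/w1.png

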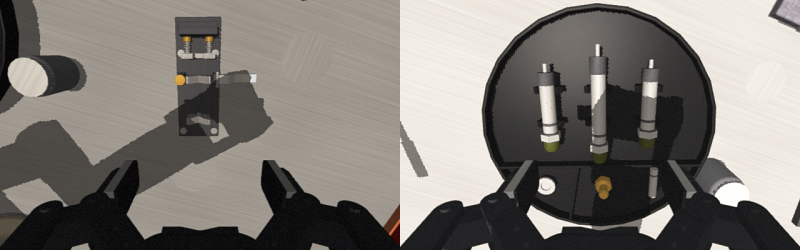

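The wrist view shows the fixture upright, with the stop at about (318,45) and the vees at rows of about 125 and 192. The long injector stands at column 317, rows 70–262. Now full-resolution crops for accurate points.

Run:
```python
from h import *
f,g=load('w_fix'),load('w_inj')
a=f['frame'][20:225,270:365]; b=g['frame'][60:265,270:365]
c=np.hstack([cv2.resize(x,None,fx=2.9,fy=2.9,interpolation=cv2.INTER_CUBIC) for x in (a,b)])
cv2.imwrite('pics/crop2.png',np.clip(c[:,:,::-1].astype(float)*1.5,0,255).astype(np.uint8))
# injector edges by row: bright/steel against dark floor within columns 300..340
G=cv2.cvtColor(g['frame'],cv2.COLOR_RGB2GRAY)
for r in range(66,270,12): 
    xs=np.where(G[r,298:342]>60)[0]+298; print(r,xs.min() if len(xs) else None,xs.max() if len(xs) else None,end=' | ')
F=cv2.cvtColor(f['frame'],cv2.COLOR_RGB2GRAY); print()
for r in range(30,222,14):
    xs=np.where(F[r,262:375]<75)[0]+262; print(r,xs.min() if len(xs) else None,xs.max() if len(xs) else None,end=' | ')
```

```text
66 298 341 | 78 298 341 | 90 298 341 | 102 298 341 | 114 298 341 | 126 298 341 | 138 305 329 | 150 298 328 | 162 298 328 | 174 306 329 | 186 306 329 | 198 307 329 | 210 299 329 | 222 304 329 | 234 304 332 | 246 316 320 | 258 None None | 
30 281 353 | 44 284 352 | 58 283 352 | 72 302 352 | 86 283 352 | 100 315 351 | 114 284 351 | 128 297 349 | 142 285 368 | 156 285 370 | 170 286 367 | 184 266 371 | 198 265 372 | 212 271 371 |
```

View pics/crop2.png

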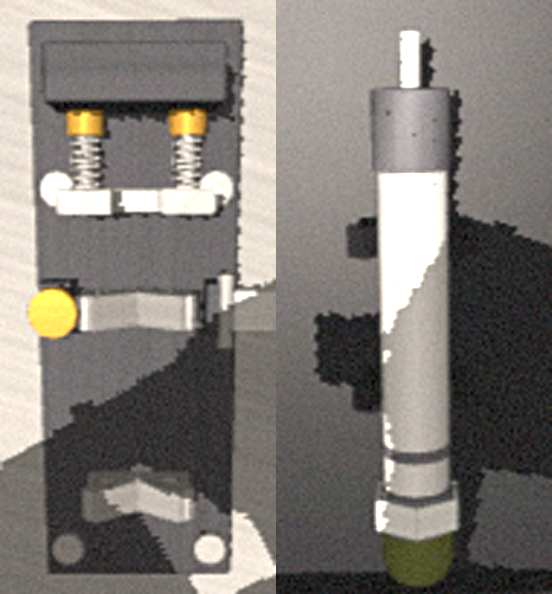

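Run:
```python
from h import *
f,g=load('w_fix'),load('w_inj'); np.set_printoptions(precision=4,suppress=True)
F=lambda x,y,z: ray(f,(270+x/2.9,20+y/2.9),z)
G=lambda x,y,z: ray(g,(270+(x-275.5)/2.9,60+y/2.9),z)
ang=lambda d: np.degrees(np.arctan2(d[1],d[0]))
P={'plate+':F(136,22,.015),'plate-':F(139.5,572,.015),'forkface':F(136,214,.061),'v1':F(138,313,.04),'v2':F(138.5,500,.04)}
for k,v in P.items(): print(k,v)
print('plate',ang(P['plate+']-P['plate-']),np.linalg.norm(P['plate+']-P['plate-']),(P['plate+']+P['plate-'])/2)
print('v',ang(P['v1']-P['v2']),np.linalg.norm(P['v1']-P['v2']),(P['v1']+P['v2'])/2)
o=(P['v1']+P['v2'])/2
print('fork from o',P['forkface']-o,ang(P['forkface']-o),np.linalg.norm((P['forkface']-o)[:2]))
tip=G(411,31,.068); sh=G(411,88,.080); bd=G(413.5,172,.079); hd=G(417.5,500,.080); cap=G(417,585,.075)
print('inj',tip,sh,bd,cap); d=(tip-cap)[:2]; print(ang(tip-cap),ang(bd-hd),np.linalg.norm(d)); u=d/np.linalg.norm(d)
print('origins',tip[:2]-.09*u,sh[:2]-.074*u,bd[:2]-.05*u,cap[:2]+.09*u)
print(g['mtx'])
```

```text
plate+ [ 0.6248 -0.2557  0.015 ]
plate- [ 0.4267 -0.3177  0.015 ]
forkface [ 0.5639 -0.2747  0.061 ]
v1 [ 0.5311 -0.2852  0.04  ]
v2 [ 0.4641 -0.306   0.04  ]
plate 17.385180890221772 0.20757324920206655 [ 0.5257 -0.2867  0.015 ]
v 17.17377784261201 0.07013752851156405 [ 0.4976 -0.2956  0.04  ]
fork from o [0.0662 0.0209 0.021 ] 17.513981383787087 0.06945952009338142
inj [0.6169 0.2373 0.068 ] [0.6019 0.2319 0.08  ] [0.5797 0.2234 0.079 ] [0.4485 0.1761 0.075 ]
19.952455890963744 20.03413621098286 0.17914726508133558
origins [0.5323 0.2066] [0.5324 0.2067] [0.5327 0.2063] [0.5331 0.2069]
[[338.009    0.     319.7485]
 [  0.     338.009  194.4417]
 [  0.       0.       1.    ]]
```

```bash
cat >> h.py <<'E'
def st(tag=''):
    s=monitor.sense(); print(tag,round(s['clock'],2),'p',np.round(s['position'],4),'F',np.round(s['contact_force'],2),'T',np.round(s['ft_torque'],2),'gap',round(float(s['finger_gap']),3),'gf',np.round(s['gripper_force'],1)); return s
E
python3 - <<'E'
from h import *
q=quat(20)
st(); env.movel([.5325,.2064,.12],.12,frame=q); st('above')
print(env.movel([.5325,.2064,.0485],.06,guard=10)); s=st('down')
print(Rn.from_quat(s['ee_rot']).as_matrix().round(4)[:,0])
E
```

```text
3.49 p [0.533  0.2051 0.2   ] F [ 0.12  0.06 -0.13] T [-0.02 -0.02  0.02] gap 1.0 gf 0.0
above 4.31 p [0.533  0.2064 0.1208] F [-0.94  0.22  0.76] T [-0.03 -0.01 -0.04] gap 1.001 gf 0.0
False
down 5.65 p [0.5327 0.2064 0.0489] F [-0.3   0.66 -0.02] T [-0.    0.03  0.01] gap 1.0 gf 0.0
[9.397e-01 3.420e-01 7.000e-04]
```

Run:
```python
from h import *
env.close_gripper(70); st('closed')
env.movel([.5325,.2064,.07],.06,guard=25); st('lift1')
env.movel([.5325,.2064,.17],.12); st('lifted')
f=snap('wrist','w_lift'); cv2.imwrite('pics/w2.png',f['frame'][:,:,::-1])
```

```text
closed 6.42 p [0.5325 0.2064 0.0485] F [-0.85  0.65  0.31] T [-0.08  0.04  0.03] gap 0.001 gf 0.0
lift1 6.92 p [0.5326 0.2064 0.0703] F [ 0.54  1.23 -0.41] T [ 0.02  0.01 -0.02] gap 0.006 gf 0.0
lifted 7.91 p [0.5321 0.2063 0.1691] F [-0.12 -0.28 -0.79] T [ 0.02 -0.01  0.01] gap 0.001 gf 0.0
```

View pics/w2.png

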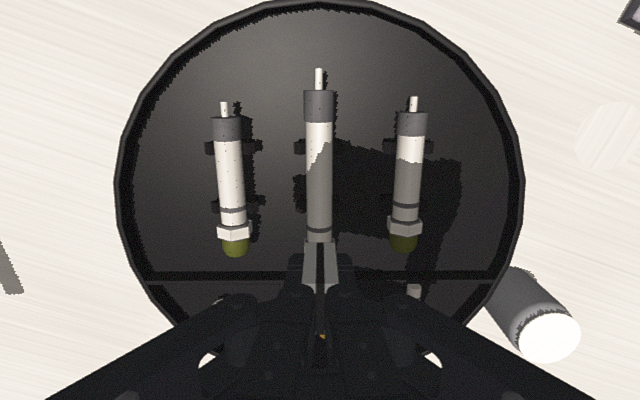

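The fingers shut on nothing, and the long injector is still in its rest at column 318, rows 68–265. I'll check where the tool really is in the picture.

Run:
```python
from h import *
f=load('w_lift'); s=st(); p=s['position']
V=f['view']; print('cam',-V[:3,:3].T@V[:3,3])
print('tcp pix',pix(f,p),'grasp',pix(f,p+[0,0,.0187]))
u=np.array([np.cos(np.radians(20)),np.sin(np.radians(20)),0])
o=np.array([.5325,.2064,.068]); print('tip',pix(f,o+.09*u),'shoulder',pix(f,o+.074*u+[0,0,.012]),'bodyend',pix(f,o+.05*u+[0,0,.011]),'cap',pix(f,o-.09*u))
f=snap('scene','s2'); print('scene tcp',pix(f,p),'inj',pix(f,o))
c=f['frame'][60:260,280:520]; cv2.imwrite('pics/s2c.png',cv2.resize(c,None,fx=3,fy=3,interpolation=cv2.INTER_CUBIC)[:,:,::-1])
```

```text
7.96 p [0.5321 0.2063 0.1691] F [-0.06 -0.3   0.87] T [ 0.01 -0.07  0.02] gap -0.003 gf 0.0
cam [0.60483417 0.23224648 0.34436741]
tcp pix [319.2399137 229.8372056] grasp [319.14126727 244.67085345]
tip [319.61321834  67.88718909] shoulder [319.59054788  89.90710085] bodyend [319.59881075 122.44126741] cap [319.64693163 274.46934155]
scene tcp [406.87878508 153.68308854] inj [401.6176072  192.31182857]
```

View pics/s2c.png

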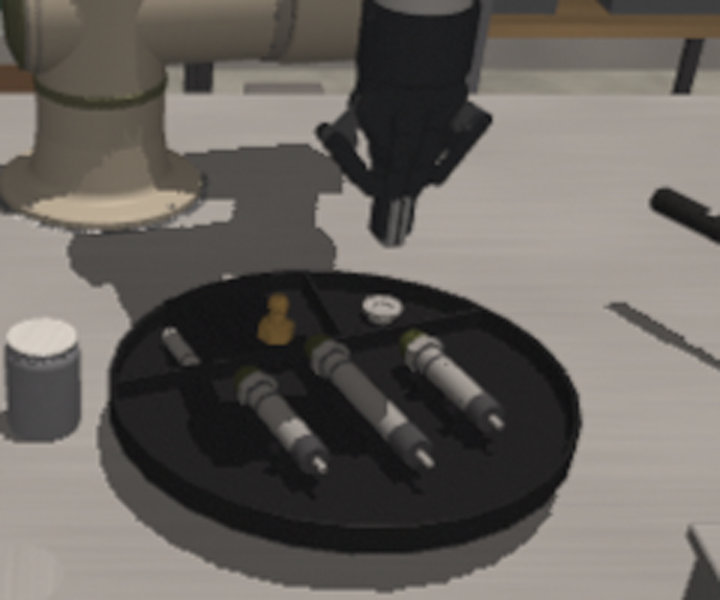

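Run:
```python
from h import *
w=load('w_lift'); s=load('s2'); p=np.array(monitor.sense()['position']); t=snap('top','t2')
u=np.array([np.cos(np.radians(20)),np.sin(np.radians(20)),0])
for dz in (0,.01,.02,.03,.04): print(dz,'scene',pix(s,p+[0,0,dz]),pix(s,p+.011*u+[0,0,dz]),'wrist front edge',pix(w,p+.011*u+[0,0,dz]))
B=lambda x,k: np.clip(cv2.resize(x,None,fx=k,fy=k,interpolation=cv2.INTER_CUBIC).astype(float)*2,0,255).astype(np.uint8)
a=B(w['frame'][210:290,280:360],5); b=B(s['frame'][110:160,385:435],8)
cv2.imwrite('pics/tip.png',np.hstack([a,b])[:,:,::-1])
```

```text
0 scene [406.88527029 153.66672393] [409.41701095 155.99190379] wrist front edge [319.26011082 211.52668586]
0.01 scene [407.44618069 149.60721612] [409.99760643 151.91118536] wrist front edge [319.20988174 218.26066349]
0.02 scene [408.01366115 145.50015844] [410.5850613  147.78225567] wrist front edge [319.15396017 225.75780743]
0.03 scene [408.58782779 141.34471053] [411.17949784 143.60425527] wrist front edge [319.09132027 234.155646  ]
0.04 scene [409.16879947 137.1400121 ] [411.78104126 139.37630415] wrist front edge [319.02067398 243.62686423]
```

View pics/tip.png

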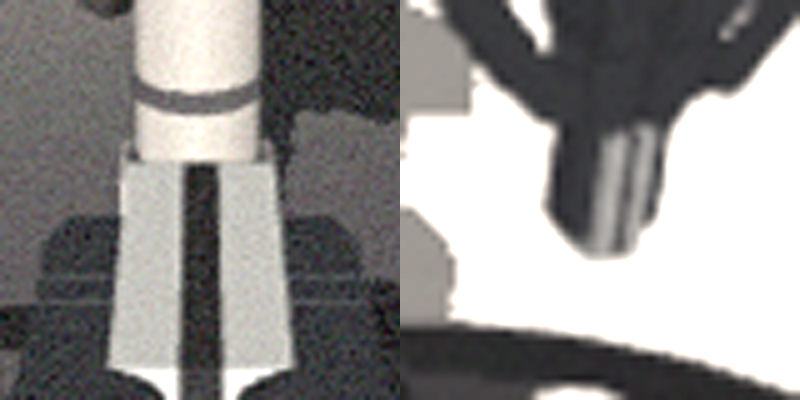

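Run:
```python
from h import *
w=load('w_lift'); s=load('s2'); p=np.array(monitor.sense()['position'])
P=lambda f: f['mtx']@f['view'][:3]
for a,b in (((319.5,242.4),(411.5,141.5)),((319.5,240.5),(411.5,141.5)),((319.5,242.4),(411.,143))):
    X=cv2.triangulatePoints(P(w),P(s),np.array(a),np.array(b)).ravel(); X=X[:3]/X[3]; d=X-p
    c,q=np.cos(np.radians(20)),np.sin(np.radians(20)); print(X.round(4),'along tool x',d[:2]@[c,q],'lateral',d[:2]@[-q,c],'up',d[2])
# joint-based check: is FK at reported joints consistent?
print(kinematics.ik(p,monitor.sense()['ee_rot'])-np.array(monitor.sense()['joints']))
```

```text
[0.5411 0.21   0.2036] along tool x 0.009570918251814378 lateral 0.0004212500168915781 up 0.03437870565604756
[0.5419 0.21   0.204 ] along tool x 0.010357670500652078 lateral 0.00014160299649426555 up 0.03469276575790417
[0.5392 0.2096 0.1992] along tool x 0.007739013932533631 lateral 0.0006941201337282088 up 0.029980889949299344
[-1.38777878e-16  0.00000000e+00 -6.66133815e-16  8.98718898e-17
  4.44089210e-16 -2.22044605e-16]
```

The shut fingertips really stand about 34 mm behind the reported TCP (both views agree, with no sideways error). At the first grasp they were therefore at about 0.083, above the injector. I'll correct the height by 34 mm and grasp again.

```bash
cat >> h.py <<'E'
DZ=.034   # true fingertip height = reported z + DZ
E
python3 - <<'E'
from h import *
env.release(); x,y=.5325,.2064
print(env.movel([x,y,.09-DZ],.12,guard=10)); st('mid')
print(env.movel([x,y,.050-DZ],.05,guard=6)); st('down')
env.close_gripper(70); s=st('closed')
if s['finger_gap']>.1:
    env.movel([x,y,.060-DZ],.04); st('lift1')
    env.movel([x,y,.17-DZ],.12); st('lifted')
    f=snap('wrist','w_lift2'); t=snap('scene','s3')
    cv2.imwrite('pics/w3.png',np.hstack([f['frame'][40:400,140:500],t['frame'][40:300,280:540].repeat(1,0)[:260]] if 0 else [f['frame'][40:300,190:450],t['frame'][40:300,280:540]])[:,:,::-1])
E
```

```text
False
mid 9.94 p [0.533  0.2065 0.0568] F [1.53 0.12 0.04] T [-0.01 -0.05  0.03] gap 1.004 gf 0.0
False
down 10.89 p [0.5327 0.2065 0.0163] F [-0.09  0.14  0.15] T [ 0.   -0.06  0.02] gap 1.003 gf 0.0
closed 11.51 p [0.5324 0.2071 0.0163] F [-2.14  4.93  4.23] T [ 0.83  0.43 -0.01] gap 0.232 gf 68.3
lift1 11.91 p [0.5325 0.2062 0.026 ] F [ 0.55 -0.43 -3.74] T [0.   0.06 0.01] gap 0.235 gf 68.5
lifted 12.97 p [0.5321 0.2063 0.1351] F [-0.14 -0.11 -5.24] T [-0.03 -0.02  0.03] gap 0.235 gf 68.5
```

View pics/w3.png

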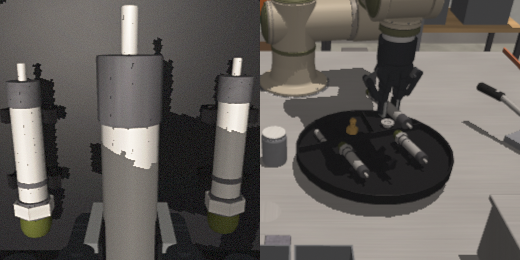

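Run:
```python
from h import *
f=load('w_lift2'); s=st(); p=np.array(s['position'])
u=np.array([np.cos(np.radians(20)),np.sin(np.radians(20)),0])
for zc in (.181,.185,.189):
    r=[ (ray(f,(320,47),zc)-p)[:2], (ray(f,(320,94),zc+.012)-p)[:2], (ray(f,(320,163),zc+.011)-p)[:2]]
    print(zc,[ (round(float(a@u[:2]-k),4),round(float(a@[-u[1],u[0]]),4)) for a,k in zip(r,(.09,.074,.05))])
```

```text
13.07 p [0.5321 0.2063 0.1352] F [ 0.24  0.57 -4.37] T [ 0.04 -0.04  0.02] gap 0.236 gf 68.5
0.181 [(0.0002, -0.0004), (0.0006, -0.0004), (0.0009, -0.0004)]
0.185 [(-0.0002, -0.0004), (0.0007, -0.0004), (0.0018, -0.0004)]
0.189 [(-0.0006, -0.0004), (0.0008, -0.0004), (0.0027, -0.0004)]
```

```bash
cat >> h.py <<'E'
FO=np.array([.4974,-.2957]); FA=17.4; U=np.array([np.cos(np.radians(FA)),np.sin(np.radians(FA))])
def at(x,z,lat=0): return [*(FO+x*U+lat*np.array([-U[1],U[0]])),z]
def loc(s):
    d=np.array(s['position'])[:2]-FO; F=np.array(s['contact_force']); N=np.array([-U[1],U[0]])
    print('   along %.2f lat %.2f z %.2f mm | Fx %.1f Fy %.1f Fz %.1f'%(d@U*1e3,d@N*1e3,s['position'][2]*1e3,F[:2]@U,F[:2]@N,F[2]))
E
python3 - <<'E'
from h import *
env.reach(at(-.007,.12),quat(FA)); loc(st('over'))
print(env.movel(at(-.007,.03),.1,frame=quat(FA),guard=8)); env.hold(.3); loc(st('z30'))
f=snap('wrist','w_pre'); snap('scene','s_pre')
a=f['frame'][0:240,200:440]; print('nozzle tip pix',pix(f,at(.083,.03+.0517)),'fork face mid',pix(f,at(.07,.061)))
cv2.imwrite('pics/pre.png',cv2.resize(a,None,fx=2.4,fy=2.4,interpolation=cv2.INTER_CUBIC)[:,:,::-1])
E
```

```text
over 14.91 p [ 0.4912 -0.2969  0.12  ] F [ 0.27  1.36 -4.44] T [-0.01  0.02 -0.02] gap 0.235 gf 68.5
   along -6.30 lat 0.70 z 120.05 mm | Fx 0.7 Fy 1.2 Fz -4.4
False
z30 16.26 p [ 0.4908 -0.2979  0.0303] F [-0.16 -0.18 -3.95] T [0.07 0.01 0.01] gap 0.234 gf 68.5
   along -6.94 lat -0.11 z 30.28 mm | Fx -0.2 Fy -0.1 Fz -4.0
nozzle tip pix [318.36212509  46.16744735] fork face mid [318.626158    86.58197184]
```

View pics/pre.png

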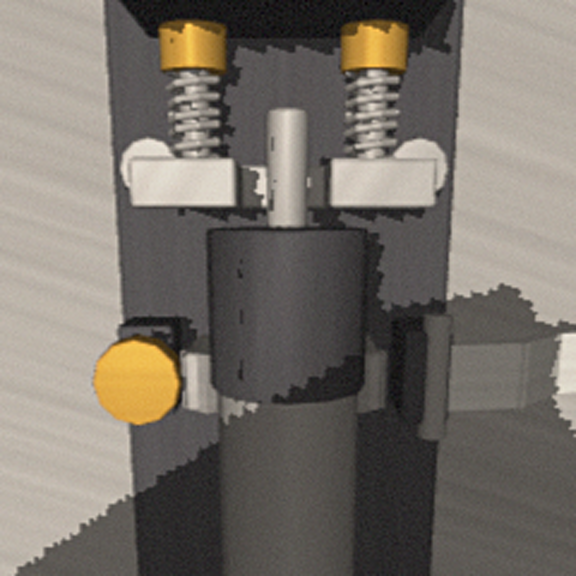

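The nozzle, at column 319.6 with its tip at row 46, lies centred over the fork slot (column 318). The fork face is at row 86.3 against 86.6 predicted, so the model holds. Lowering with a 0.5 mm sideways correction.

Run:
```python
from h import *
L=.0005
print(env.movel(at(-.007,0,L),.05,guard=6)); env.hold(.2); loc(st('z0'))
print(env.movel(at(-.007,-.010,L),.012,guard=4)); loc(st('contact')); env.hold(.4); loc(st('settled'))
```

```text
False
z0 17.31 p [ 4.907e-01 -2.975e-01  3.000e-04] F [ 0.59  0.48 -4.45] T [ 0.04 -0.02 -0.  ] gap 0.233 gf 68.5
   along -6.91 lat 0.33 z 0.32 mm | Fx 0.7 Fy 0.3 Fz -4.4
True
contact 17.88 p [ 0.4905 -0.297  -0.0065] F [0.22 0.57 4.18] T [ 0.11  0.01 -0.13] gap 0.238 gf 69.4
   along -7.02 lat 0.81 z -6.53 mm | Fx 0.4 Fy 0.5 Fz 4.2
settled 18.28 p [ 0.4905 -0.297  -0.0065] F [0.38 1.57 5.21] T [ 0.1  -0.04 -0.03] gap 0.234 gf 69.4
   along -7.02 lat 0.80 z -6.53 mm | Fx 0.8 Fy 1.4 Fz 5.2
```

Run:
```python
from h import *
for x in (-.0055,-.004,-.002,0,.002):
    env.movel(at(x,-.0065,.0008),.012,guard=25); env.hold(.2); loc(st())
```

```text
18.82 p [ 0.4917 -0.2965 -0.0065] F [-5.17  0.74  3.66] T [ 0.2   0.79 -0.02] gap 0.237 gf 69.1
   along -5.69 lat 0.96 z -6.54 mm | Fx -4.7 Fy 2.3 Fz 3.7
 19.3 p [ 0.493  -0.296  -0.0066] F [-5.1   1.47  2.62] T [ 0.23  0.9  -0.11] gap 0.232 gf 69.2
   along -4.33 lat 1.00 z -6.61 mm | Fx -4.4 Fy 2.9 Fz 2.6
 19.82 p [ 0.4945 -0.2955 -0.0066] F [-7.48  1.17  4.55] T [ 0.12  1.18 -0.11] gap 0.233 gf 69.3
   along -2.69 lat 1.03 z -6.60 mm | Fx -6.8 Fy 3.4 Fz 4.6
 20.33 p [ 0.496  -0.295  -0.0066] F [-9.83 -0.68  4.58] T [-0.01  1.65 -0.11] gap 0.232 gf 69.3
   along -1.15 lat 1.08 z -6.65 mm | Fx -9.6 Fy 2.3 Fz 4.6
 20.85 p [ 0.4974 -0.2946 -0.0066] F [-13.69  -0.49   5.95] T [-0.18  2.02 -0.15] gap 0.237 gf 69.4
   along 0.37 lat 1.07 z -6.64 mm | Fx -13.2 Fy 3.6 Fz 5.9
```

Run:
```python
from h import *
for x in (.0035,.0045):
    env.movel(at(x,-.0062,.0008),.012,guard=25); env.hold(.4); s=st(); loc(s)
f=snap('wrist','w_push'); V=f['view']; p=np.array(s['position'])
G=cv2.cvtColor(f['frame'],cv2.COLOR_RGB2GRAY).astype(int); g=load('w_pre'); H=cv2.cvtColor(g['frame'],cv2.COLOR_RGB2GRAY).astype(int)
# fork white bars either side of the nozzle: column-mean profile vs rows
for nm,A in (('pre',H),('push',G)):
    for c0,c1 in ((262,290),(345,372),(316,323)): print(nm,c0,list(zip(range(36,112,2),A[36:112:2,c0:c1].mean(1).astype(int))))
np.set_printoptions(suppress=True,precision=1)
print('free fork face pix',pix(f,at(.07,.061)),'+8',pix(f,at(.078,.061)),'tip expected',pix(f,[*(p[:2]+.0905*U),.045]))
snap('scene','s_push')
```

```text
21.52 p [ 0.4987 -0.2941 -0.0066] F [-13.49  -2.08   3.99] T [-0.33  1.96 -0.1 ] gap 0.234 gf 69.2
   along 1.74 lat 1.08 z -6.58 mm | Fx -13.5 Fy 2.0 Fz 4.0
 22.18 p [ 0.4993 -0.2939 -0.0066] F [-16.27  -3.68   4.05] T [-0.38  2.33 -0.1 ] gap 0.234 gf 69.3
   along 2.36 lat 1.10 z -6.60 mm | Fx -16.6 Fy 1.4 Fz 4.1
pre 262 [(36, np.int64(109)), (38, np.int64(105)), (40, np.int64(133)), (42, np.int64(98)), (44, np.int64(111)), (46, np.int64(125)), (48, np.int64(117)), (50, np.int64(115)), (52, np.int64(131)), (54, np.int64(100)), (56, np.int64(108)), (58, np.int64(134)), (60, np.int64(163)), (62, np.int64(135)), (64, np.int64(162)), (66, np.int64(170)), (68, np.int64(215)), (70, np.int64(212)), (72, np.int64(213)), (74, np.int64(213)), (76, np.int64(213)), (78, np.int64(211)), (80, np.int64(210)), (82, np.int64(210)), (84, np.int64(213)), (86, np.int64(68)), (88, np.int64(70)), (90, np.int64(84)), (92, np.int64(86)), (94, np.int64(87)), (96, np.int64(80)), (98, np.int64(81)), (100, np.int64(81)), (102, np.int64(81)), (104, np.int64(81)), (106, np.int64(81)), (108, np.int64(81)), (110,
[... 3403 characters left out ...]
 np.int64(204)), (54, np.int64(204)), (56, np.int64(203)), (58, np.int64(200)), (60, np.int64(202)), (62, np.int64(195)), (64, np.int64(201)), (66, np.int64(200)), (68, np.int64(198)), (70, np.int64(199)), (72, np.int64(199)), (74, np.int64(196)), (76, np.int64(196)), (78, np.int64(195)), (80, np.int64(193)), (82, np.int64(192)), (84, np.int64(191)), (86, np.int64(191)), (88, np.int64(189)), (90, np.int64(187)), (92, np.int64(187)), (94, np.int64(176)), (96, np.int64(34)), (98, np.int64(93)), (100, np.int64(95)), (102, np.int64(95)), (104, np.int64(95)), (106, np.int64(94)), (108, np.int64(95)), (110, np.int64(93))]
free fork face pix [321.1 119.2] +8 [321.1  92.4] tip expected [318.   45.1]
```

The fork face is now at row 96.1, which is 6.9 mm of travel (10.3 N at the stop). The nozzle tip row hasn't changed, so nothing has slipped in the grip. I'll go to 8 mm of travel, ease off the hand's friction share, and hold.

```bash
cat >> h.py <<'E'
def travel(fn):
    f=snap('wrist',fn); G=cv2.cvtColor(f['frame'],cv2.COLOR_RGB2GRAY).astype(float)
    pr=np.c_[G[80:125,262:290].mean(1),G[80:125,345:372].mean(1)].mean(1); r=80.5+np.argmin(np.diff(pr))
    a,b=pix(f,at(.07,.061))[1],pix(f,at(.08,.061))[1]; print('   fork edge row',r,'travel mm',(a-r)/(a-b)*10)
E
python3 - <<'E'
from h import *
env.movel(at(.0056,-.0062,.0008),.012,guard=25); env.hold(.3); loc(st('full')); travel('t_a')
for x in (.0052,.0049):
    env.movel(at(x,-.0062,.0008),.012,guard=25); env.hold(.3); loc(st('ease')); travel('t_b')
E
```

```text
full 22.82 p [ 0.5001 -0.2937 -0.0066] F [-17.16  -2.7    5.25] T [-0.44  2.61 -0.05] gap 0.237 gf 69.3
   along 3.17 lat 1.15 z -6.63 mm | Fx -17.2 Fy 2.6 Fz 5.3
   fork edge row 96.5 travel mm 7.601429632312325
ease 23.43 p [ 0.5001 -0.2937 -0.0066] F [-15.01  -1.99   4.02] T [-0.35  2.19 -0.13] gap 0.234 gf 69.3
   along 3.19 lat 1.11 z -6.62 mm | Fx -14.9 Fy 2.6 Fz 4.0
   fork edge row 96.5 travel mm 7.552582583485753
ease 24.02 p [ 0.5001 -0.2937 -0.0066] F [-12.73  -1.62   3.58] T [-0.28  1.96 -0.15] gap 0.231 gf 69.3
   along 3.20 lat 1.10 z -6.61 mm | Fx -12.6 Fy 2.3 Fz 3.6
   fork edge row 96.5 travel mm 7.514989867673995
```

Run:
```python
from h import *
for _ in range(3): env.hold(1.5); loc(st('hold'))
travel('t_c'); job.hand_in()
```

```text
hold 25.57 p [ 0.5001 -0.2937 -0.0066] F [-13.73  -2.31   4.03] T [-0.29  1.93 -0.16] gap 0.233 gf 69.3
   along 3.18 lat 1.07 z -6.63 mm | Fx -13.8 Fy 1.9 Fz 4.0
hold 27.07 p [ 0.5001 -0.2937 -0.0066] F [-12.91  -0.94   2.95] T [-0.27  1.93 -0.16] gap 0.236 gf 69.3
   along 3.20 lat 1.12 z -6.62 mm | Fx -12.6 Fy 3.0 Fz 3.0
hold 28.57 p [ 0.5001 -0.2937 -0.0066] F [-13.35  -2.37   3.41] T [-0.28  2.   -0.09] gap 0.232 gf 69.3
   along 3.17 lat 1.10 z -6.62 mm | Fx -13.5 Fy 1.7 Fz 3.4
   fork edge row 96.5 travel mm 7.5150119416024355
the job is handed in; nothing more can be done
```

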